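# Close the tablet box and carry the breakfast carrier level

## Robot

A 7-joint arm with a two-finger parallel gripper is mounted at the origin on a cart in front of the work surface, level with it; the furniture and walls round the work are solid. World frame = base frame: x ahead of the robot, y to its left, z up, the work surface at z = 0. Lengths are in m, angles in rad, forces in N, time in s.
With the tool pointing down it reaches from about 0.4 to 0.9 m from the base axis. Payload 5.6 kg.
Tool frame: the origin (TCP) lies midway between the tips of the shut fingers; the grasp point (between the pads) lies 19 mm behind it; y points along the fingers, z is the direction in which the jaws open and shut, and the axes are right-handed (so a half turn about y gives the same grasp; the last joint's range is limited). The gripper opens to 92 mm and grips with 3 to 60 N. Pads are 20 mm wide; open, the fingers measure 128 mm over their backs; the gripper's body (75 mm by 189 mm) begins 69 mm behind the grasp point.
Start: joints at [-1.328, 0.468, -0.012, 1.603, 0.006, 1.071, -0.056], TCP at [0.183, 0.624, 0.215] pointing down, gripper open.
Joint ranges: [-2.53, 2.53], [-0.31, 2.02], [-1.57, 1.55], [0.28, 2.44], [-1.29, 4.43], [0.15, 1.84], [-2.92, 2.92]. Speed limits (rad/s): [2.57, 2.57, 3.14, 3.14, 3.14, 3.14, 3.14].

## Interface

Orientations are given as a 3x3 rotation matrix whose columns are the frame's x, y, z axes.
In Python, from station import env, effector, solver, viewer, workorder, search_frame, tip_of gives the robot as it stands. Calls block until the motion is done:
- env.reach(position, orientation): joint-space move of the TCP to a pose.
- env.movel(position, frame=None, rate=0.15): straight line of the TCP; frame=None keeps the orientation; rate is the mean speed in m/s.
- env.goto_joints(angles): joint-space move.
- effector.release() and effector.grasp(squeeze=None): open the fingers fully, or close them until they stop; squeeze is the grip in N (None keeps the last).
- env.pause(seconds).
- solver.inverse_kinematics(position, orientation): joint angles nearest the present ones, or None.
- env.sense(): the state.
- viewer.read_camera(name): name is "scene" or "top" or "wrist"; returns (picture, depth): 480x640x3 uint8, red, green, blue; 480x640 float32, m along the optical axis (not along the pixel's ray), 0 where there is no reading.
- viewer.camera_info(name): a dict with "intrinsics" (3x3 intrinsics, pixels), "dist_coeffs" ([k1, k2, p1, p2, k3] as OpenCV has them; the pictures are not rectified), "eye" and "rotation" of the camera in the world; the wrist camera has in their place "T_tool_cam" (4x4, takes a point from camera to tool coordinates, whose origin is the TCP and whose axes are the tool frame's). Camera axes: x right, y up, looking along -z (the intrinsics and any distortion apply to the point x, -y, -z); pixel columns grow to the right and rows downward; lengths in m; the calibration is good to about 2 mm. A picture is of the moment at which its call begins: read the wrist's pose just before it. camera_info takes no time and is no camera call.
A pose or a line that the arm cannot do raises env.PlanningError and nothing moves.
- workorder.finish_job(): hands the job in, once; it reports no verdict.
Trained networks look in the newest picture that a camera, given by its name, has taken for a name from the list of things; names that differ only in an ending like _2 or _b are one class to them, and where a whole thing is asked for, a point or a joint stands for the part that bears it (a point fixed in the world has none). Each returns a list of dicts, best first, with "score" (0 to 1); they miss things now and then, are a little off and sometimes report something else, mostly with a low value. They report only what shows in the picture. A call takes as long as a camera call.
- search_frame(camera, name): "at" ([x, y, z] in m, in world coordinates, good to about 4 mm: the middle of the surface that is visible of it).
- tip_of(camera, name): "at" ([x, y, z] in m, in world coordinates, good to about 4 mm: a listed point, or the origin of a listed thing).
The state is a dict: "t": time; "joint_positions": joint angles; "joint_velocities": joint speeds; "tau": joint torques, N m; "ee_pos": TCP position; "tcp_rot": TCP orientation; "wrist_force": force on the tool from outside, world axes, zero at the start; "moment": the same for the moment, N m; "gripper_width": finger opening in m.
Only numpy, scipy, OpenCV 4.12 (cv2) and the standard library are available. Lean on these libraries where they do the work, as an engineer would, in place of code of your own. Each camera call takes 0.05 s, during which the arm holds its last target.

## Task

Get the breakfast carrier ready to be handed over: first put the loose wooden lid fully home on the carrier's open tablet box and let go of it while the carrier still stands on the worktop. Then lift the carrier by its bridge handle and carry it, kept level so that the loose orange never leaves its shallow ring, to the round cork mat. Finish still holding it: level, still, centred over the mat and about 10 cm above it, not set down; leave the mug, salt shaker, apple and teaspoon where they are.

Things in the scene. Friction and masses are not known exactly. Their poses are not given: they have to be found in the camera images.
- carrier: wooden breakfast carrier standing loose on the worktop, 240 (x) x 130 (y) mm, origin at the centre of its underside, z up. Board 12 mm thick; bridge handle across the middle along y; on the -x half a shallow ring with a loose orange, on the +x half an open box. Loaded, with the lid on, it weighs about 0.7 kg and balances within about 10 mm of the handle
- handle (a point): centre of the handle bar, 115 mm above the carrier's underside; axes of the carrier. The bar is flat-sided, 16 mm thick in x, 22 mm tall, and free for 88 mm along y between two posts at y = +-50 mm
- pocket (a point): where the middle of the orange sits when centred in the ring: at x = -72 mm on the carrier, 32 mm above its board; axes of the carrier. The ring is 5 mm high, 56 mm in inside diameter; the orange's top is about 75 mm above the carrier's underside
- box_rim (a point): middle of the box's opening at the height of its rim: at x = +75 mm, y = 0 on the carrier, 48 mm above its underside; axes of the carrier. The box measures 58 (x) x 109 (y) mm outside, walls 4 mm, opening 50 x 101 mm, depth 36 mm
- lid: loose wooden lid, 0.08 kg, lying right way up; origin at the centre of its underside, z up. A spigot 44 (x) x 95 (y) mm, 6 mm deep, enters the box's opening (3 mm play all round, either way round); above it a plate 64 x 115 x 6 mm rests on the rim. Fully home, its origin is 6 mm below the rim
- lid_grip (a point): where to take the lid: in the middle of the upright grip bar on its plate, 38 mm above the lid's underside; axes of the lid. The bar is 36 mm long (x), 14 mm thick (y), its top 51 mm above the underside
- orange_center (a point): middle of the orange, a loose fruit of about 64 mm and 0.12 kg that can roll in the ring
- tablets: strip of tablets, 42 x 95 x 5 mm, lying loose on the floor of the carrier's box; origin at the centre of its underside
- mat: round cork mat, 120 mm across and 6 mm thick, fixed on the worktop; origin at the centre of its underside (at worktop height)
- mug: bystander: two-tone mug with a handle, 101 mm high, at the back
- salt: bystander: salt shaker, 44 mm wide, 90 mm high, at the back
- apple: bystander: apple, about 67 mm, at the back
- spoon: bystander: teaspoon, 132 mm long, lying at the back right

How it is judged:
On the way, in this order (a step that is already met when the one before it is completed fails the run):
1. the lid is fully home on the box and let go, the carrier still standing on the worktop (horizontal distance between lid and box_rim below 0.006 m and z of lid in the frame of box_rim below -0.003 m and angle between the y axis of lid and the y axis of carrier, either way round below 0.1 rad and angle between the z axis of lid and the z axis of carrier, either way round below 0.06 rad and contact force between the fingers and lid below 0.1 N and height (world z) of carrier below 0.01 m), for 0.2 s.
2. the carrier is lifted clear by the gripper, lid on and orange in its ring (horizontal distance between lid and box_rim below 0.006 m and z of lid in the frame of box_rim below -0.003 m and angle between the y axis of lid and the y axis of carrier, either way round below 0.1 rad and angle between the z axis of lid and the z axis of carrier, either way round below 0.06 rad and height (world z) of carrier above 0.04 m and distance between orange_center and pocket below 0.022 m and contact force between the fingers and carrier above 1 N), for 0.2 s.
At the end, for the whole second after the job is handed in: carrier held by the gripper, within 30 mm of the mat's middle from above, underside 60 to 160 mm above the mat, tilted under 5 degrees, still; lid home on the box (within 6 mm of centre, at least 3 mm in), tablets inside; orange within 22 mm of the ring's centre point (horizontal distance between carrier and mat below 0.03 m and height (world z) of carrier between 0.066 and 0.166 m and angle between carrier's own z axis and vertical below 0.09 rad and linear speed of carrier below 0.03 m/s and angular speed of carrier below 0.15 rad/s and distance between orange_center and pocket below 0.022 m and distance between tablets and box_rim below 0.05 m and horizontal distance between lid and box_rim below 0.006 m and z of lid in the frame of box_rim below -0.003 m and angle between the y axis of lid and the y axis of carrier, either way round below 0.1 rad and angle between the z axis of lid and the z axis of carrier, either way round below 0.06 rad and contact force between the fingers and carrier above 1 N); the arm keeps its last pose, push and grip.
It fails at once if the carrier is tipped more than 15 degrees (angle between carrier's own z axis and vertical above 0.26 rad).
It fails at once if the orange leaves its ring (distance between orange_center and pocket above 0.035 m).
It fails at once if a bystander (mug, salt shaker, apple, teaspoon) is moved by more than 30 mm (distance of any of mug, salt, apple, spoon from where it was at the start of the episode above 0.03 m).
It also fails if it takes over 64 s, if anything falls off the work surface, if the arm or the gripper's body presses on something with over 40 N, if the wrist force passes 120 N, or if a joint passes its speed limit or range.

## Working session

There is one attempt and no reset: what is moved stays moved. The work goes in short steps, each a Python script; the robot and the scene stay as the last script left them, time stands still between calls to the robot, and variables do not carry over. Pictures are saved under pics/ and viewed, and the job is handed in when it is done.

```bash
ls; mkdir -p pics
python3 - <<'E'
from station import env, effector, solver, viewer, workorder, search_frame, tip_of
import cv2
for c in ["scene","top"]:
    p,d=viewer.read_camera(c); cv2.imwrite(f"pics/{c}0.png",p[:,:,::-1])
    for n in ["carrier","handle","pocket","box_rim","lid","lid_grip","orange_center","mat","mug","salt","apple","spoon"]:
        r=tip_of(c,n)
        print(c,n,[([round(float(v),3) for v in q["at"]],round(q["score"],2)) for q in r[:2]])
s=env.sense(); print(s["t"],s["ee_pos"],s["tcp_rot"],s["gripper_width"])
E
```

```text
pics
scene carrier [([0.489, 0.157, -0.001], 0.97), ([0.666, -0.264, -0.001], 0.48)]
scene handle [([0.493, 0.162, 0.12], 0.63)]
scene pocket [([0.421, 0.162, 0.045], 0.82), ([0.416, 0.17, 0.046], 0.2)]
scene box_rim [([0.566, 0.154, 0.052], 0.96)]
scene lid [([0.591, -0.126, 0.004], 0.61)]
scene lid_grip [([0.594, -0.12, 0.039], 0.96)]
scene orange_center [([0.419, 0.168, 0.043], 0.62)]
scene mat [([0.455, -0.154, 0.003], 0.6)]
scene mug [([0.718, -0.165, 0.001], 0.85), ([0.59, -0.126, 0.0], 0.29)]
scene salt [([0.746, -0.002, 0.003], 0.86)]
scene apple []
scene spoon [([0.669, -0.266, -0.004], 0.69)]
top carrier [([0.491, 0.154, 0.001], 0.98)]
top handle [([0.486, 0.159, 0.114], 0.89)]
top pocket [([0.419, 0.161, 0.044], 0.66)]
top box_rim [([0.565, 0.159, 0.05], 0.86)]
top lid [([0.742, 0.153, 0.001], 0.64), ([0.596, -0.126, -0.002], 0.6)]
top lid_grip []
top orange_center [([0.418, 0.166, 0.046], 0.92), ([0.595, -0.124, -0.002], 0.37)]
top mat [([0.46, -0.151, 0.002], 0.98)]
top mug [([0.714, -0.163, -0.002], 0.73)]
top salt [([0.746, -0.001, 0.0], 0.63)]
top apple [([0.743, 0.152, -0.0], 0.98), ([0.49, 0.157, 0.001], 0.58)]
top spoon [([0.668, -0.268, 0.0], 0.78)]
1.3 [0.1833202  0.62363204 0.21459996] [[ 9.59408651e-01  7.47575930e-05  2.82019564e-01]
 [-2.82019569e-01  5.32785317e-05  9.59408651e-01]
 [ 5.66974932e-05 -9.99999996e-01  7.21989883e-05]] 0.09193963572177316
```

View pics/top0.png

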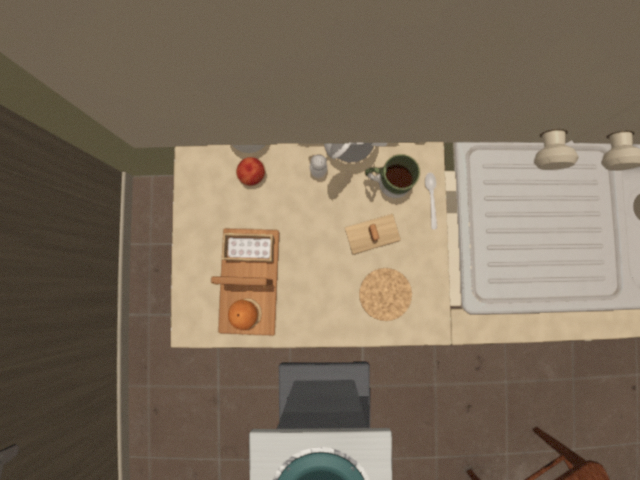

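View pics/scene0.png

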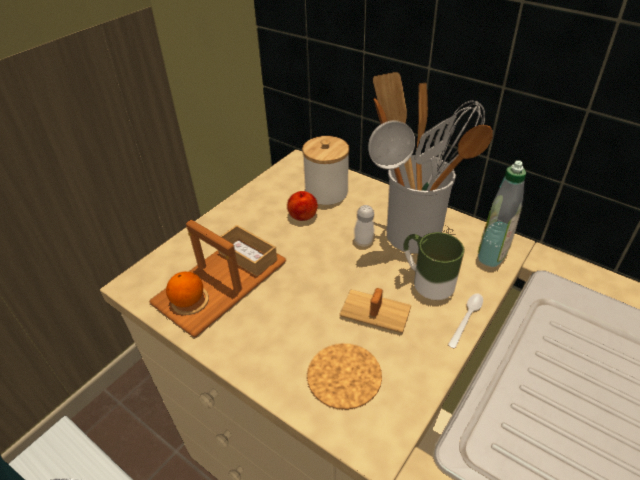

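The top picture shows the carrier near (248,282), almost aligned with the axes. The lid is at (373,234) and yawed, the mat is at (385,293), and the reported positions match. Next I'll take closer wrist views of the carrier and lid.

```bash
cat > h.py <<'E'
from station import env, effector, solver, viewer, workorder, search_frame, tip_of
import cv2, numpy as np
def R(th):
    c,s=np.cos(th),np.sin(th)
    return np.array([[c,0,-s],[s,0,c],[0,-1,0]],float)
def snap(name,fn):
    s=env.sense()
    p,d=viewer.read_camera(name); cv2.imwrite(f"pics/{fn}.png",p[:,:,::-1])
    ci=viewer.camera_info(name)
    if name=="wrist":
        T=np.eye(4);T[:3,:3]=s["tcp_rot"];T[:3,3]=s["ee_pos"];T=T@np.array(ci["T_tool_cam"])
        Rc,e=T[:3,:3],T[:3,3]
    else: Rc,e=np.array(ci["rotation"]),np.array(ci["eye"])
    K=np.array(ci["intrinsics"]);D=np.array(ci["dist_coeffs"])
    v,u=np.mgrid[0:480,0:640]
    xy=cv2.undistortPoints(np.stack([u,v],-1).reshape(-1,1,2).astype(np.float64),K,D).reshape(480,640,2)
    P=np.stack([xy[...,0]*d,-xy[...,1]*d,-d],-1)@Rc.T+e
    P[d<=0]=np.nan
    np.savez(f"pics/{fn}.npz",P=P,p=p)
    return p,P
def tips(c,names):
    for n in names:
        print(c,n,[([round(float(v),4) for v in q["at"]],round(q["score"],2)) for q in tip_of(c,n)[:2]])
E
python3 - <<'E'
from h import *
print(viewer.camera_info("wrist")["T_tool_cam"])
env.reach([0.45,0.157,0.30],R(0)); snap("wrist","w1"); tips("wrist",["handle","box_rim","pocket","carrier","orange_center"])
env.reach([0.54,-0.12,0.25],R(0.1)); snap("wrist","w2"); tips("wrist",["lid","lid_grip","mat"])
print(env.sense()["t"])
E
```

```text
[[ 4.81052076e-04 -9.67008336e-01 -2.54744276e-01 -7.04751797e-02]
 [-7.99337966e-04  2.54743852e-01 -9.67008237e-01 -1.69403219e-01]
 [ 9.99999565e-01  6.68808091e-04 -6.50421418e-04  7.32033273e-04]
 [ 0.00000000e+00  0.00000000e+00  0.00000000e+00  1.00000000e+00]]
wrist handle [([0.4891, 0.1563, 0.1144], 0.61)]
wrist box_rim [([0.5625, 0.1583, 0.0424], 0.75), ([0.4183, 0.1668, 0.0378], 0.68)]
wrist pocket []
wrist carrier [([0.4921, 0.1532, -0.0025], 0.97)]
wrist orange_center [([0.4184, 0.1662, 0.0431], 0.56)]
wrist lid [([0.5909, -0.1249, -0.0022], 0.96)]
wrist lid_grip [([0.5944, -0.1232, 0.0367], 0.93), ([0.5634, 0.1566, 0.046], 0.22)]
wrist mat [([0.4569, -0.1571, -0.0002], 0.74)]
4.9
```

View pics/w1.png

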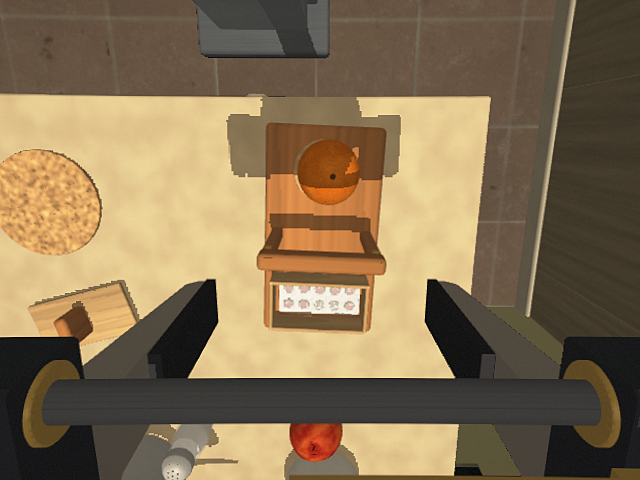

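View pics/w2.png

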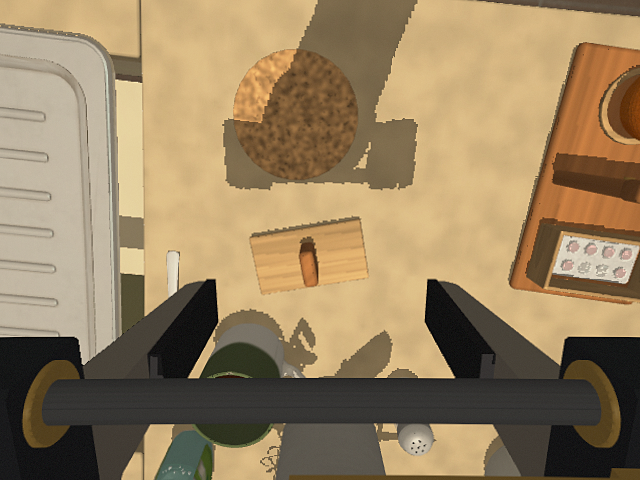

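```bash
cat > an.py <<'E'
import numpy as np,cv2
def rect(P,m,lab):
    q=P[m][:,:2]
    q=q[np.all(np.isfinite(q),1)]
    if len(q)<50: print(lab,'few',len(q));return
    # largest component via grid
    r=cv2.minAreaRect((q*1000).astype(np.float32))
    lo,hi=np.percentile(q,[1,99],axis=0)
    print(lab,len(q),'minrect',np.round(r[0],1),np.round(r[1],1),round(r[2],2),'z',np.round(np.nanmedian(P[m][:,2]),4),'ext',np.round(lo,3),np.round(hi,3),'med',np.round(np.median(q,0),4))
def box(P,x0,x1,y0,y1,z0,z1):
    return (P[...,0]>x0)&(P[...,0]<x1)&(P[...,1]>y0)&(P[...,1]<y1)&(P[...,2]>z0)&(P[...,2]<z1)
E
python3 - <<'E'
from an import *
for f in ["w1","top?"]:
    try:P=np.load(f"pics/{f}.npz")["P"]
    except Exception: continue
    rect(P,box(P,.35,.62,.06,.25,.112,.135),"bar top")
    rect(P,box(P,.52,.62,.06,.25,.042,.054),"rim")
    rect(P,box(P,.35,.62,.06,.25,.008,.016),"board")
P=np.load("pics/w2.npz")["P"]
rect(P,box(P,.5,.67,-.22,-.03,.044,.06),"lid bar")
rect(P,box(P,.5,.66,-.22,-.03,.009,.018),"plate")
E
```

```text
bar top 2566 minrect [490.6 159.1] [113.9  16.8] 87.25 z 0.1247 ext [0.481 0.104] [0.499 0.214] med [0.4883 0.1586]
rim 1312 minrect [565.6 155.3] [110.2  60.2] 87.02 z 0.0469 ext [0.535 0.1  ] [0.596 0.21 ] med [0.5656 0.1554]
board 13400 minrect [490.7 158.6] [130.2 238.5] 87.4 z 0.0114 ext [0.373 0.094] [0.593 0.225] med [0.4641 0.1553]
lid bar 523 minrect [ 594.3 -124.2] [35.8 14.1] 15.51 z 0.0497 ext [ 0.577 -0.133] [ 0.611 -0.115] med [ 0.5935 -0.1241]
plate 5915 minrect [ 594.8 -124.5] [ 64.3 115.8] 15.41 z 0.0113 ext [ 0.554 -0.183] [ 0.634 -0.066] med [ 0.5919 -0.1242]
```

The fits match the given sizes: lid bar 35.8×14.1 mm, plate 64×116 mm, board 130×239 mm. That puts the carrier at (0.4906,0.1588) with yaw -0.047, and the lid at (0.5945,-0.1243) with yaw 0.27. Next I'll pick up the lid.

Run:
```python
from h import *
env.reach([0.5945,-0.1243,0.12],R(0.27))
env.movel([0.5945,-0.1243,0.020],rate=0.1)
effector.grasp(25); s=env.sense(); print(s["gripper_width"],s["ee_pos"])
env.movel([0.5945,-0.1243,0.20],rate=0.15)
s=env.sense(); print(s["gripper_width"],s["wrist_force"],s["ee_pos"])
env.reach([0.5654,0.1553,0.19],R(-0.047))
env.movel([0.5654,0.1553,0.125],rate=0.1)
snap("wrist","w3"); s=env.sense(); print(s["t"],s["ee_pos"],s["gripper_width"]); snap("scene","s3")
```

```text
0.01374377732120208 [ 0.59452887 -0.12432714  0.02001147]
0.013761660027627598 [ 0.47820727  0.05275714 -0.79017286] [ 0.593879   -0.12412976  0.19901639]
11.1167 [0.56601397 0.15529925 0.12568942] 0.013749535855226517
```

View pics/w3.png

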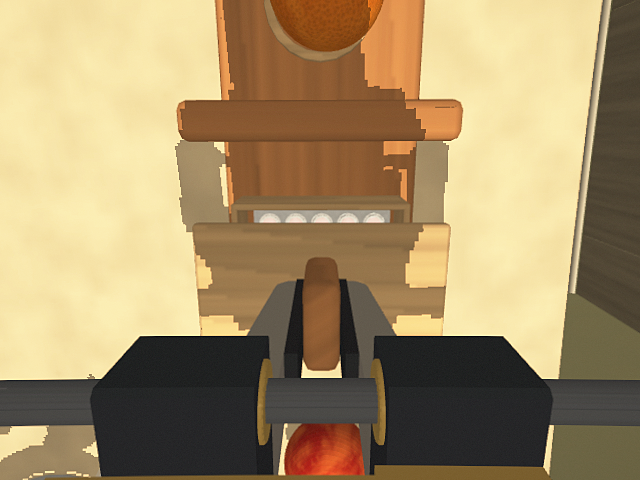

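View pics/s3.png

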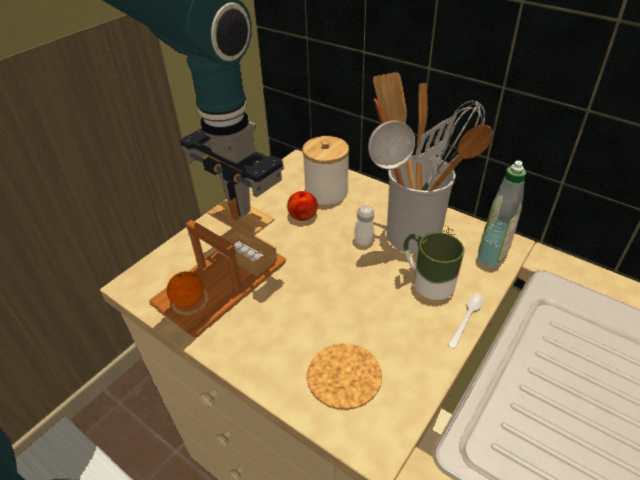

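Run:
```python
from an import *
P=np.load("pics/w3.npz")["P"]
for z0 in np.arange(.10,.13,.005): rect(P,box(P,.52,.62,.06,.25,z0,z0+.006),"plate %.3f"%z0)
rect(P,box(P,.35,.52,.06,.25,.119,.135),"bar top")
rect(P,box(P,.35,.62,.06,.25,.007,.016),"board")
```

```text
plate 0.100 few 0
plate 0.105 few 0
plate 0.110 3146 minrect [561.2 155.9] [115.7  54.6] 87.26 z 0.1157 ext [0.532 0.099] [0.587 0.213] med [0.5443 0.1541]
plate 0.115 20689 minrect [561.3 155.9] [114.9  54.6] 87.26 z 0.1167 ext [0.534 0.1  ] [0.588 0.212] med [0.5533 0.1566]
plate 0.120 165 minrect [552.9 156.5] [31.7 10.5] 87.17 z 0.1242 ext [0.548 0.141] [0.559 0.171] med [0.549 0.157]
plate 0.125 357 minrect [553.1 156.5] [38.6 10.6] 87.11 z 0.1283 ext [0.548 0.138] [0.559 0.175] med [0.5568 0.1565]
bar top 11582 minrect [491.  158.6] [113.9  15.8] 87.47 z 0.1249 ext [0.482 0.104] [0.5   0.213] med [0.491  0.1582]
board 27352 minrect [487.1 158.8] [130.  138.6] 87.38 z 0.0113 ext [0.419 0.096] [0.553 0.223] med [0.4699 0.1572]
```

The lid is held square, with its plate edges parallel to the box and within 0.5 mm of the box centre. The tablets are visible at (320,218). Now I'll lower it.

Run:
```python
from h import *
env.movel([0.5655,0.1549,0.074],rate=0.08)
for z in [0.070,0.067,0.064,0.062,0.0605]:
    env.movel([0.5655,0.1549,z],rate=0.03); s=env.sense(); print(z,np.round(s["ee_pos"],4),np.round(s["wrist_force"],2))
    if s["wrist_force"][2]>4: break
```

```text
0.07 [0.5655 0.1549 0.0701] [ 0.1  -0.41 -0.86]
0.067 [0.5654 0.1549 0.0669] [ 0.75  0.47 -0.95]
0.064 [0.5653 0.1548 0.0638] [ 0.34 -0.96 -0.25]
0.062 [0.5656 0.1549 0.062 ] [ 1.24  0.39 -0.16]
0.0605 [0.5656 0.1549 0.0619] [-3.96 -1.67 11.08]
```

Contact came at 0.062, which is exactly the home height for a grasp 1 mm above nominal. I'll release and check.

Run:
```python
from h import *
env.movel([0.5655,0.1549,0.062],rate=0.03)
effector.release(); env.pause(0.3)
env.movel([0.5655,0.1549,0.16],rate=0.12)
env.reach([0.47,0.157,0.28],R(-0.047)); env.pause(0.2)
snap("wrist","w4"); tips("wrist",["lid","lid_grip","handle","box_rim","orange_center","carrier"]); print(env.sense()["t"])
from an import *
P=np.load("pics/w4.npz")["P"]
rect(P,box(P,.52,.63,.06,.25,.047,.06),"plate")
rect(P,box(P,.52,.63,.06,.25,.085,.1),"lid bar")
rect(P,box(P,.45,.53,.06,.25,.119,.135),"bar top")
rect(P,box(P,.35,.62,.06,.25,.007,.016),"board")
```

```text
wrist lid [([0.5663, 0.1548, 0.0383], 0.84)]
wrist lid_grip [([0.567, 0.1552, 0.0788], 0.71)]
wrist handle [([0.4877, 0.1588, 0.1146], 0.78), ([0.4594, -0.1539, -0.0039], 0.6)]
wrist box_rim []
wrist orange_center [([0.4186, 0.1638, 0.0381], 0.66)]
wrist carrier []
17.175
plate 6091 minrect [565.7 155.5] [115.9  65. ] 87.52 z 0.0534 ext [0.533 0.099] [0.598 0.212] med [0.5626 0.156 ]
lid bar 539 minrect [564.9 156. ] [13.3 35.1] 87.27 z 0.0918 ext [0.548 0.149] [0.582 0.163] med [0.5634 0.1561]
bar top 2718 minrect [490.6 159.1] [112.8  16.5] 87.6 z 0.1248 ext [0.481 0.104] [0.5   0.214] med [0.4894 0.1591]
board 12520 minrect [489.2 158.7] [130.8 235.5] 87.49 z 0.0112 ext [0.372 0.096] [0.543 0.225] med [0.4508 0.1556]
```

View pics/w4.png

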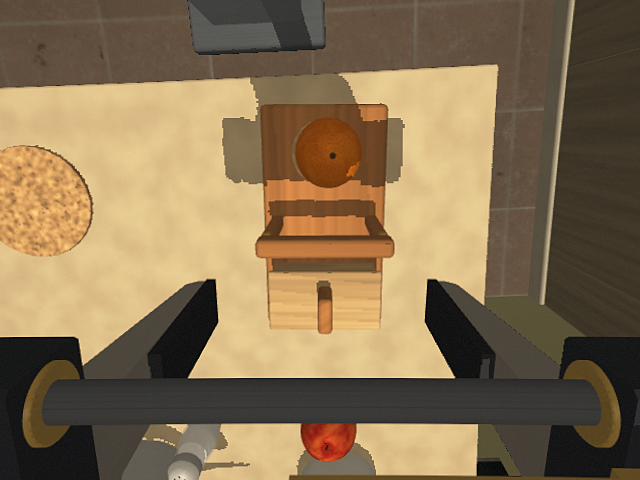

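The lid is home: the plate is centred on the box at (0.5657,0.1555), its top is at the expected height, and it is parallel to the board. The orange sits in its ring at (328,153). Next come the mat centre and an IK check for the handle grasp.

Run:
```python
from h import *
for f in ["w2","w4"]:
    z=np.load(f"pics/{f}.npz");P=z["P"]
    m=(P[...,2]>.0025)&(P[...,2]<.009)&(np.hypot(P[...,0]-.458,P[...,1]+.153)<.085)
    n,l,st,ce=cv2.connectedComponentsWithStats(m.astype(np.uint8)); k=1+np.argmax(st[1:,4]); q=P[l==k][:,:2]
    print(f,len(q),cv2.minEnclosingCircle((q*1000).astype(np.float32)),q.mean(0))
for th in [-np.pi/2-.046,np.pi/2-.046]:
    for p in [[.4908,.1587,.2],[.4908,.1587,.1],[.4908,.1587,.21],[.458,-.153,.21]]:
        j=solver.inverse_kinematics(p,R(th)); print(round(th,2),p,None if j is None else np.round(j,2))
```

```text
w2 12784 ((457.55523681640625, -150.9100799560547), 60.211551666259766) [ 0.45628199 -0.15104481]
w4 8420 ((458.42572021484375, -150.0900115966797), 60.5128173828125) [ 0.45833463 -0.14188359]
-1.62 [0.4908, 0.1587, 0.2] [-1.04  0.31  0.8   1.98 -0.27  0.96 -0.15]
-1.62 [0.4908, 0.1587, 0.1] [-0.97  0.48  0.74  2.06 -0.46  0.77  0.01]
-1.62 [0.4908, 0.1587, 0.21] [-1.04  0.3   0.8   1.97 -0.25  0.98 -0.17]
-1.62 [0.458, -0.153, 0.21] [-0.62  0.27  1.03  2.05 -0.28  0.97  0.51]
1.52 [0.4908, 0.1587, 0.2] [-0.73  0.26  0.42  1.97 -0.13  0.94  2.85]
1.52 [0.4908, 0.1587, 0.1] [-0.65  0.41  0.33  2.04 -0.19  0.72  2.9 ]
1.52 [0.4908, 0.1587, 0.21] [-0.74  0.25  0.43  1.96 -0.13  0.96  2.84]
1.52 [0.458, -0.153, 0.21] [ 1.27  0.54 -1.3   1.95  0.59  1.11  2.82]
```

The mat centre is (0.458,-0.151). I'll take the handle with th=-1.617, which has good joint margins, and lift a little first to check.

Run:
```python
from h import *
th=-np.pi/2-.046
env.reach([.4907,.1588,.21],R(th))
env.movel([.4907,.1588,.10],R(th),rate=0.08)
s=env.sense(); print(np.round(s["ee_pos"],4),np.round(s["wrist_force"],2))
effector.grasp(50); env.pause(.3)
s=env.sense(); print(s["gripper_width"],np.round(s["ee_pos"],4),np.round(s["wrist_force"],2),np.round(s["moment"],2))
env.movel([.4907,.1588,.125],rate=0.03); env.pause(.3)
s=env.sense(); print(s["t"],s["gripper_width"],np.round(s["ee_pos"],4),np.round(s["wrist_force"],2),np.round(s["moment"],2))
snap("scene","s5"); snap("wrist","w5")
```

```text
[0.491  0.159  0.1005] [-0.04 -0.61 -1.5 ]
0.015610503502007564 [0.4903 0.1588 0.0999] [-2.61 -0.18  2.78] [-0.1   0.71  0.03]
22.675 0.015558580498303063 [0.4906 0.1587 0.1249] [ 0.83 -0.02 -6.02] [-0.11  0.07  0.04]
```

View pics/s5.png

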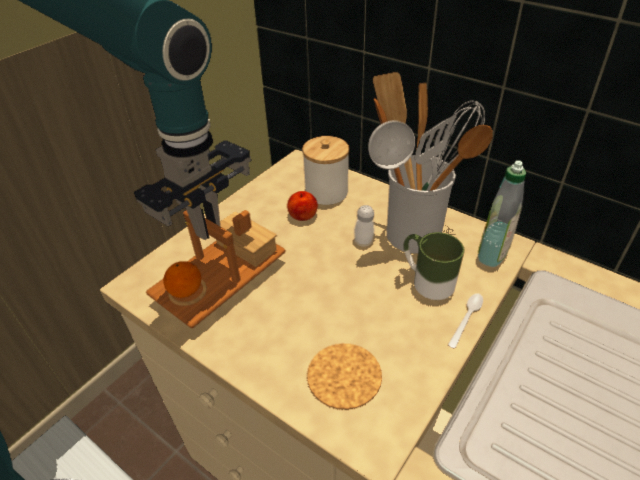

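View pics/w5.png

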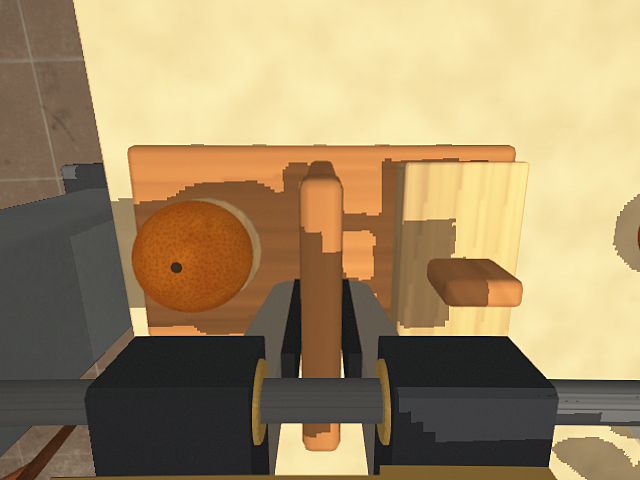

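```bash
cat > chk.py <<'E'
from an import *
def chk(f,zc,cx,cy):
    P=np.load(f"pics/{f}.npz")["P"]; p=np.load(f"pics/{f}.npz")["p"].astype(int)
    rect(P,box(P,cx-.14,cx+.14,cy-.08,cy+.08,zc+.004,zc+.02),"board")
    rect(P,box(P,cx-.03,cx+.03,cy-.08,cy+.08,zc+.118,zc+.14),"bar top")
    rect(P,box(P,cx+.035,cx+.12,cy-.08,cy+.08,zc+.046,zc+.062),"plate")
    for n,m in [("board",box(P,cx-.11,cx+.04,cy-.055,cy+.055,zc+.002,zc+.022)),("plate",box(P,cx+.048,cx+.10,cy-.055,cy+.055,zc+.044,zc+.064))]:
        q=P[m]; c=np.linalg.lstsq(np.c_[q[:,:2]-[cx,cy],np.ones(len(q))],q[:,2],rcond=None)[0]; print(n,"slopes",c.round(4))
    m=box(P,cx-.12,cx-.02,cy-.06,cy+.06,zc+.04,zc+.09)
    q=P[m]; c=np.linalg.lstsq(np.c_[2*q,np.ones(len(q))],(q**2).sum(1),rcond=None)[0]
    print("orange",c[:3].round(4),"r",np.sqrt(c[3]+(c[:3]**2).sum()).round(4))
E
python3 -c "
from chk import *
chk('w5',.025,.4907,.1588)"
```

```text
board 29134 minrect [491.7 159.8] [127.6 238.2] 87.46 z 0.036 ext [0.376 0.103] [0.602 0.226] med [0.4616 0.1945]
bar top 11647 minrect [494.  159.4] [ 45.9 111.9] 11.26 z 0.1499 ext [0.472 0.105] [0.513 0.215] med [0.4924 0.1699]
plate 17220 minrect [567.1 163.8] [98.3 64.1] 87.14 z 0.0783 ext [0.535 0.116] [0.599 0.212] med [0.564  0.1759]
board slopes [-0.001  -0.0001  0.0363]
plate slopes [ 0.0005 -0.0031  0.0785]
orange [0.4193 0.1656 0.0648] r 0.0325
```

The carrier is level (slope about 0.001), with the lid on and the orange about 4 mm from the ring centre. I'll lift and carry slowly.

Run:
```python
from h import *
env.movel([.4907,.1588,.206],rate=0.05); env.pause(.4)
env.movel([.474,0,.206],rate=0.06)
env.movel([.458,-.151,.206],rate=0.06); env.pause(1.0)
s=env.sense(); print(s["t"],s["gripper_width"],np.round(s["ee_pos"],4),np.round(s["wrist_force"],2),np.round(s["moment"],2),np.abs(s["joint_velocities"]).max())
snap("scene","s6"); snap("wrist","w6"); snap("top","t6")
from chk import *
chk("w6",.106,.458,-.151)
```

```text
31.4333 0.015910989856489467 [ 0.458 -0.151  0.206] [ 0.18 -0.04 -7.05] [-0.05  0.02  0.04] 0.00156296821195962
board 29104 minrect [ 459.  -149.9] [127.4 237.9] 87.4 z 0.1172 ext [ 0.343 -0.207] [ 0.569 -0.084] med [ 0.4289 -0.1153]
bar top 11647 minrect [ 456.6 -150.2] [112.4  45.6] 73.89 z 0.231 ext [ 0.439 -0.205] [ 0.48  -0.095] med [ 0.4597 -0.1399]
plate 17243 minrect [ 534.7 -146. ] [98.3 64.8] 86.94 z 0.1594 ext [ 0.502 -0.194] [ 0.566 -0.097] med [ 0.5313 -0.1337]
board slopes [-8.000e-04  1.000e-04  1.174e-01]
plate slopes [ 0.0007 -0.0035  0.1596]
orange [ 0.3867 -0.1441  0.1459] r 0.0325
```

View pics/s6.png

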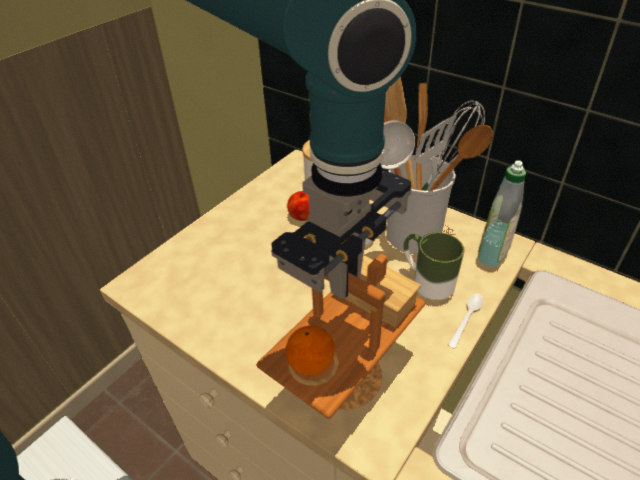

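View pics/w6.png

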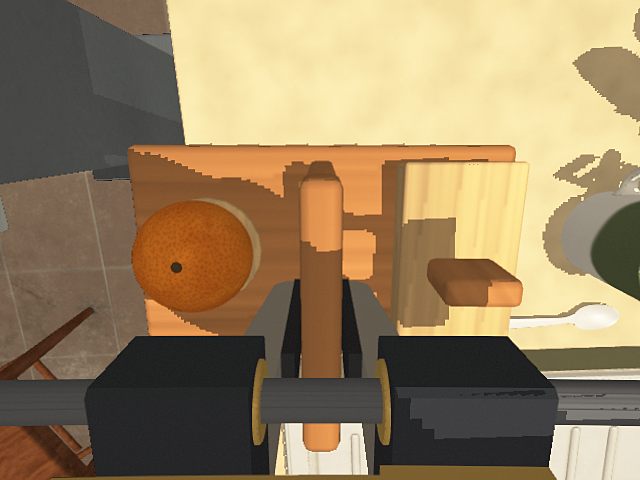

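The pictures show the carrier level and still over the mat, underside about 0.105 m up. The orange is in its ring (scene 312,352), the lid is home, and the bystanders look untouched. I'm handing in.

Run:
```python
from h import *
print(workorder.finish_job())
```

```text
the job is handed in; nothing more can be done
None
```

The lid is on the box and the carrier is held over the cork mat. I handed the job in at about 31.5 s, and no verdict is reported.

**Lid:** I picked it up by its grip bar and lowered it until it made contact at the expected home height. I let go while the carrier stood on the worktop. In the check that followed, it sat within about 1 mm of the box centre, parallel to the board and at the height for fully home.

**Carry:** I gripped the handle with 50 N, lifted slowly and carried the carrier to the mat in a straight, level path.

**Final checks before handing in:**

| Check | Measured |
|---|---|
| Distance from the mat's middle | about 1–2 mm |
| Carrier underside, world z | about 0.105–0.106 m (10 cm above the mat) |
| Board slope | about 0.001 rad |
| Vertical wrist force | about 7 N, matching the stated weight |
| Orange | in the ring, about 3–5 mm from its centre |
| Joint motion | about 0.0016 rad/s, essentially still |

- **Bystanders:** the mug, salt shaker, apple and teaspoon look unmoved in the pictures that show them, but I did not measure them again.
- **Tablets:** I saw them in the box just before the lid went on. They are hidden now, so I could not check them afterwards.
- **Disagreements:** only a 1–3 mm low height reading (carrier surfaces and orange), within or close to the stated camera calibration. No check failed.

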